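Sort loose dropper heads, gold caps and a jar lid into their stock trays

TASK

Sort the five loose closures in front of the blue trays: put each one into the tray that already holds its own kind, gold caps with gold caps, red dropper heads with red dropper heads, the white lid with the white lids. Stand each one upright and centred on a black round pad of that tray, one to a pad, setting it down rather than dropping it, and leave the amber bottle and the green-lidded jar where they are.

Things in the scene. Friction and masses are not known exactly. Their poses are not given: they have to be found in the camera images.
- gold_cap_1: Loose gold cap, a plain upright cylinder 30 mm in diameter and 38 mm tall, 20 to 40 g, starting on the pale bench in front of the trays. Origin: centre of its underside; z up. The other gold cap is identical.
- gold_cap_2: Loose gold cap, a plain upright cylinder 30 mm in diameter and 38 mm tall, 20 to 40 g, starting on the pale bench in front of the trays. Origin: centre of its underside; z up. The other gold cap is identical.
- dropper_1: Loose dropper head standing upright: a red collar 30 mm in diameter and 30 mm tall with a rigid white bulb 16 mm in diameter on top of it, 54 mm tall in all, 20 to 40 g. Grip it by the red collar. Starts on the pale bench in front of the trays. Origin: centre of the collar's underside; z up. The other dropper head is identical.
- dropper_2: Loose dropper head standing upright: a red collar 30 mm in diameter and 30 mm tall with a rigid white bulb 16 mm in diameter on top of it, 54 mm tall in all, 20 to 40 g. Grip it by the red collar. Starts on the pale bench in front of the trays. Origin: centre of the collar's underside; z up. The other dropper head is identical.
- white_lid: Loose white jar lid, a squat solid disc 44 mm in diameter and 26 mm tall, 20 to 40 g, lying flat on the pale bench in front of the trays. Origin: centre of its underside; z up.
- tray_gold: Fixed blue open tray (sizes in mm): 160 (x) by 190 (y), walls 40 high, 4 thick, floor 4 above the bench. Origin: centre of its underside; +x points away from the robot. Beyond x = +30 stands fixed stock: a row of four gold caps, 38 mm tall. The rest is empty floor with two black round pads, diameter 50, at x = -24, y = -42 and +42, for one part each, flush.
- tray_red: Fixed blue open tray (sizes in mm): 160 (x) by 190 (y), walls 40 high, 4 thick, floor 4 above the bench. Origin: centre of its underside; +x points away from the robot. Beyond x = +30 stands fixed stock: a row of four red dropper heads with white bulbs, 54 mm tall. The rest is empty floor with two black round pads, diameter 50, at x = -24, y = -42 and +42, for one part each, flush.
- tray_white: Fixed blue open tray (sizes in mm): 160 (x) by 190 (y), walls 40 high, 4 thick, floor 4 above the bench. Origin: centre of its underside; +x points away from the robot. Beyond x = +30 stands fixed stock: a row of three white lids, 26 mm tall. The rest is empty floor with one black round pad 64 mm in diameter, centred at x = -24 mm, y = 0, flush.
- serum_bottle: Bystander: loose amber glass bottle with a black cap, 36 mm in diameter, 85 mm tall, at the +y end of the row of loose parts. Origin: centre of its underside. To be left alone.
- ink_jar: Bystander: loose clear glass jar with a green lid, 52 mm in diameter, 50 mm tall, at the -y end of the row of loose parts. Origin: centre of its underside. To be left alone.
Not all that is in view belongs to the job. There is more than one size of the white_lid; the one meant has the size given above. What is shaped like the dropper_2 but purple is not meant.

How it is judged:
At the end, for the whole second after the job is handed in: All five parts stand upright (within 0.15 rad), at rest and released on the floor of the tray of their own kind, each centred within 14 mm along the tray's x and y on a black pad, one part to a pad (x of gold_cap_1 in the frame of tray_gold between -0.038 and -0.01 m and z of gold_cap_1 in the frame of tray_gold between 0 and 0.01 m and (y of gold_cap_1 in the frame of tray_gold between -0.056 and -0.028 m or y of gold_cap_1 in the frame of tray_gold between 0.028 and 0.056 m) and angle between each of gold_cap_1, gold_cap_2, dropper_1, dropper_2, white_lid's own z axis and vertical below 0.15 rad and linear speed of each of gold_cap_1, gold_cap_2, dropper_1, dropper_2, white_lid below 0.02 m/s and angular speed of each of gold_cap_1, gold_cap_2, dropper_1, dropper_2, white_lid below 0.2 rad/s and contact force between each of gold_cap_1, gold_cap_2, dropper_1, dropper_2, white_lid and the fingers below 0.05 N and x of gold_cap_2 in the frame of tray_gold between -0.038 and -0.01 m and z of gold_cap_2 in the frame of tray_gold between 0 and 0.01 m and (y of gold_cap_2 in the frame of tray_gold between -0.056 and -0.028 m or y of gold_cap_2 in the frame of tray_gold between 0.028 and 0.056 m) and x of dropper_1 in the frame of tray_red between -0.038 and -0.01 m and z of dropper_1 in the frame of tray_red between 0 and 0.01 m and (y of dropper_1 in the frame of tray_red between -0.056 and -0.028 m or y of dropper_1 in the frame of tray_red between 0.028 and 0.056 m) and x of dropper_2 in the frame of tray_red between -0.038 and -0.01 m and z of dropper_2 in the frame of tray_red between 0 and 0.01 m and (y of dropper_2 in the frame of tray_red between -0.056 and -0.028 m or y of dropper_2 in the frame of tray_red between 0.028 and 0.056 m) and x of white_lid in the frame of tray_white between -0.038 and -0.01 m and z of white_lid in the frame of tray_white between 0 and 0.01 m and y of white_lid in the frame of tray_white between -0.014 and 0.014 m); the robot touches nothing.
It fails at once if a part is dropped: nothing touches it while its underside is more than 35 mm above the bench ((height (world z) of gold_cap_1 above 0.035 m and contact force between gold_cap_1 and anything else below 0.0001 N) or (height (world z) of gold_cap_2 above 0.035 m and contact force between gold_cap_2 and anything else below 0.0001 N) or (height (world z) of dropper_1 above 0.035 m and contact force between dropper_1 and anything else below 0.0001 N) or (height (world z) of dropper_2 above 0.035 m and contact force between dropper_2 and anything else below 0.0001 N) or (height (world z) of white_lid above 0.035 m and contact force between white_lid and anything else below 0.0001 N)).
It fails at once if the serum_bottle is shifted by more than 20 mm or tipped (distance of serum_bottle from where it was at the start of the episode above 0.02 m or angle between serum_bottle's own z axis and vertical above 0.3 rad).
It fails at once if the ink_jar is shifted by more than 20 mm or tipped (distance of ink_jar from where it was at the start of the episode above 0.02 m or angle between ink_jar's own z axis and vertical above 0.3 rad).
It also fails if it takes over 122 s, if anything falls off the work surface, if the arm or the gripper's body presses on something with over 40 N, if the wrist force passes 120 N, or if a joint passes its speed limit or range.

ROBOT

A 6-joint arm with a two-finger parallel gripper is mounted at the origin on the work surface. World frame = base frame: x ahead of the robot, y to its left, z up, the work surface at z = 0. Lengths are in m, angles in rad, forces in N, time in s.
With the tool pointing down it reaches from about 0.375 to 0.925 m from the base axis. Payload 5.7 kg.
Tool frame: the origin (TCP) lies at the very end of the fingers, on their centre line; the grasp point (between the pads) lies 19 mm behind it; z points along the fingers, y is the line along which they close (so a half turn about z gives the same grasp; the last joint's range is limited). The gripper opens to 88 mm and grips with 3 to 60 N. Pads are 20 mm wide; open, the fingers measure 115 mm over their backs; the gripper's body (75 mm by 178 mm) begins 61 mm behind the grasp point.
Start: joints at [-1.369, 0.359, 1.51, -0, 1.272, -0.115], TCP at [0.187, -0.57, 0.223] pointing down, gripper open.
Joint ranges: [-2.97, 2.97], [-1.01, 2.36], [0.21, 2.38], [-0.96, 4.11], [0.2, 2.71], [-2.98, 2.98]. Speed limits (rad/s): [2.39, 2.39, 3.14, 3.14, 3.14, 3.14].

INTERFACE

Orientations are given as a rotation vector (axis times angle).
In Python, from cell import arm gives the robot as it stands. The module is installed in compiled form; this text tells all that it offers.
- The arm moves only by the shell command python3 -m handwheel 'ROWS' [FORCE]. ROWS is JSON, a list of rows, each an object with "fingers": the finger opening in mm, from 0 to 87.8; "offset": the shift along the tool's x, y, z in mm, a list of three; "spin": the turn about the tool's z in degrees. In form: [{"fingers": fingers, "offset": [dx, dy, dz], "spin": spin}, ...]. A call has 1 to 20 rows; each row shifts and turns the commanded pose from where the row before left it, along the tool's axes as they then stand; what a row does not reach is not made up. A row lasts 1/12 s, in which the tool goes at most 41.7 mm and 7.16 degrees, less where a joint would pass 70% of its speed; a pose out of reach is approached as far as the arm can. A call is refused whole if a number of a shift passes 41.7 or a number of a turn 7.16, either way. A call with a gripper value outside its range is refused whole. The fingers move at their own pace and stop on an object; FORCE is the grip in N (left out, the last holds). Time passes only in rows, so rows that do not move let the fingers close. It gives the time, the measured TCP pose, the force, the opening and the grip force at its end, in the units of the state.
- arm.get_state(): the state, without advancing time (a new reading comes with each control period).
- arm.read_camera(name): name is "side" or "top" or "wrist"; returns a dict with "img" (384x512x3 uint8, red, green, blue), "camera_matrix" (3x3 intrinsics, pixels), "xyz" and "rotation" of the camera in the world. Camera axes: x right, y up, looking along -z (the intrinsics and any distortion apply to the point x, -y, -z); pixel columns grow to the right and rows downward; lengths in m; the calibration is good to about 2 mm. A picture is of the moment at which its call begins. There is no depth.
- arm.finish_job(): hands the job in; it is judged then, once.
Trained networks look in the newest picture that a camera, given by its name, has taken for a name from the list of things; names that differ only in an ending like _2 or _b are one class to them, and where a whole thing is asked for, a point or a joint stands for the part that bears it (a point fixed in the world has none). Each returns a list of dicts, best first, with "confidence" (0 to 1); they miss things now and then, are a little off and sometimes report something else, mostly with a low value. They report only what shows in the picture. A call takes as long as a camera call. They do not tell look-alikes from the thing itself.
- arm.find_in(camera, target): "position" ([x, y, z] in m, in the coordinates of the camera as it stood for that picture, good to about 4 mm: the middle of the surface that is visible of it).
- arm.cut_out(camera, target): "mask" (384x512 bool, what is visible of it).
The state is a dict: "time": time; "joint_positions": joint angles; "qd": joint speeds; "joint_torque": joint torques, N m; "eef_pos": TCP position; "ee_rot": TCP orientation; "ft_force": force on the tool from outside, world axes, zero at the start; "torque": the same for the moment, N m; "grip_width": opening from 0.0 (shut) to 1.0 (fully open); "grasp_force": force on a finger pad.
Only numpy, scipy, OpenCV 4.12 (cv2) and the standard library are available. Lean on these libraries where they do the work, as an engineer would, in place of code of your own. Each camera call takes 0.05 s, during which the arm holds its last target. There are 200 camera calls.

## Working session

There is one attempt and no reset: what is moved stays moved. The work goes in short steps, Python scripts to look and compute and a shell command to move; the robot and the scene stay as the last step left them, time stands still between calls to the robot, and variables do not carry over. Pictures are saved under pics/ and viewed, at most 14 in all, crops included, and the job is handed in when it is done.

```bash
mkdir -p pics; python3 - <<'E'
from cell import arm
import cv2
for n in ("top","side"):
    d=arm.read_camera(n); cv2.imwrite(f"pics/{n}0.png",d["img"][:,:,::-1])
    print(n,d["camera_matrix"].tolist(),d["xyz"],d["rotation"])
    import numpy as np
    R=np.array(d["rotation"]); 
    if R.shape!=(3,3): R=cv2.Rodrigues(R)[0]
    for t in ("gold_cap_1","dropper_1","white_lid","tray_gold","tray_red","tray_white","serum_bottle","ink_jar"):
        for o in arm.find_in(n,t):
            p=np.array(o["position"]); w=R@p+np.array(d["xyz"]); print(t,round(o["confidence"],2),w.round(3))
s=arm.get_state();print(s)
E
```

```text
top [[410.7199234902532, 0.0, 259.2891024529936], [0.0, 410.7199234902532, 191.08595652412905], [0.0, 0.0, 1.0]] [ 0.30228374 -0.00155903  1.07985471] [ 0.15746466 -0.15016725 -1.54610374]
dropper_1 0.53 [0.438 0.216 0.028]
dropper_1 0.51 [0.374 0.216 0.028]
white_lid 0.64 [ 0.444 -0.193  0.027]
white_lid 0.58 [ 0.374 -0.276  0.034]
tray_gold 0.73 [0.655 0.25  0.005]
tray_gold 0.73 [ 0.446 -0.198  0.026]
tray_red 0.59 [ 0.652 -0.002 -0.001]
tray_white 0.58 [ 0.649 -0.239  0.003]
serum_bottle 0.75 [0.464 0.356 0.055]
ink_jar 0.7 [ 0.456 -0.363  0.047]
side [[378.2600662176018, 0.0, 252.52295068682292], [0.0, 378.2600662176018, 188.9681970666104], [0.0, 0.0, 1.0]] [0.36184763 0.68016966 0.64186904] [ 0.16143863 -1.22982192 -2.65768469]
gold_cap_1 0.71 [0.48  0.122 0.034]
gold_cap_1 0.6 [0.447 0.007 0.029]
dropper_1 0.86 [0.369 0.221 0.031]
dropper_1 0.74 [ 0.468 -0.106  0.028]
dropper_1 0.73 [0.442 0.226 0.032]
dropper_1 0.21 [ 0.653 -0.24   0.018]
white_lid 0.65 [ 0.373 -0.259  0.041]
white_lid 0.52 [ 0.445 -0.187  0.029]
tray_gold 0.56 [0.656 0.252 0.008]
tray_red 0.61 [ 0.655 -0.002  0.013]
serum_bottle 0.78 [0.462 0.379 0.053]
ink_jar 0.69 [ 0.46  -0.349  0.031]
{'time': 0.9, 'joint_positions': array([-1.36911044e+00,  3.58767372e-01,  1.51039462e+00, -5.20881891e-06,
        1.27249338e+00, -1.15119986e-01]), 'qd': array([ 2.35994660e-03, -3.71547438e-05, -8.73185611e-05, -1.18430087e-04,
        2.93920316e-05,  3.52613931e-04]), 'joint_torque': array([ 1.12528774e-03, -5.15313005e+01, -2.71129149e+01,  6.74654427e-02,
        2.45117844e-02, -3.14604961e-05]), 'eef_pos': array([ 0.18689434, -0.5701237 ,  0.22264428]), 'ee_rot': array([-3.10219934e+00, -4.95551564e-01,  1.20753639e-05]), 'ft_force': array([ 0.4898626 , -0.25814087, -0.11396769]), 'torque': array([ 0.02050925, -0.03144767,  0.01492912]), 'grasp_force': 0.0, 'grip_width': 1.0009828960158167}
```

View pics/top0.png

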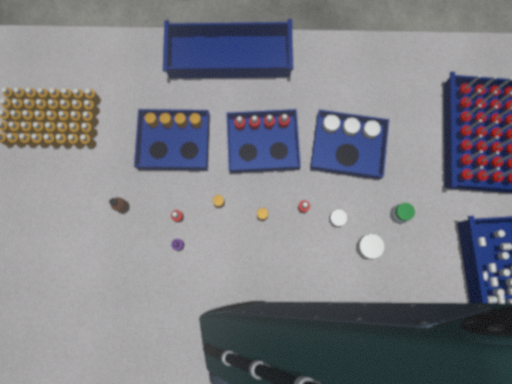

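View pics/side0.png

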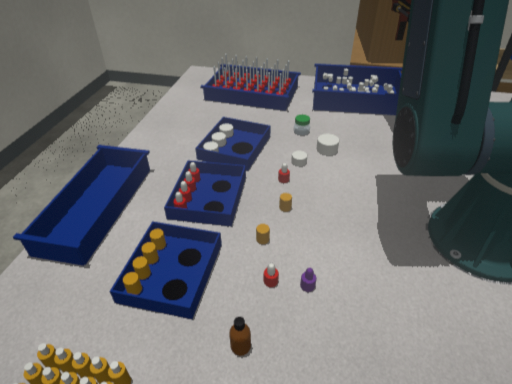

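The top view shows the gold caps at (218,201) and (262,214), and the red droppers at (177,216) and (304,206). The purple dropper at (178,245) is a decoy. There are two white discs: the small one at (338,217), about 18 px or 44 mm across, fits white_lid, while the one at (371,246), about 26 px or 66 mm, is too large. I'll confirm this with a crop and measure precisely.

```bash
cat > m.py <<'E'
from cell import arm
import cv2, numpy as np
from scipy.optimize import least_squares
a=np.linspace(0,2*np.pi,40,endpoint=False)
def look(n):
    d=arm.read_camera(n); d["img"]=np.ascontiguousarray(d["img"])
    R=np.array(d["rotation"]); d["R"]=R if R.shape==(3,3) else cv2.Rodrigues(R)[0]; return d
def proj(d,P):
    c=(np.asarray(P)-d["xyz"])@d["R"]; K=d["camera_matrix"]
    return np.c_[K[0,2]+K[0,0]*c[:,0]/-c[:,2], K[1,2]+K[1,1]*-c[:,1]/-c[:,2]]
def cyl(xy,r,z0,z1):
    return np.vstack([np.c_[xy[0]+r*np.cos(a),xy[1]+r*np.sin(a),0*a+z] for z in (z0,z1)])
def hullc(d,xy,r,z0,z1):
    h=cv2.convexHull(proj(d,cyl(xy,r,z0,z1)).astype(np.float32)); m=cv2.moments(h)
    return np.array([m["m10"],m["m01"]])/m["m00"], m["m00"]
def fit(d,px,r,z0,z1,g):
    s=least_squares(lambda q:hullc(d,q,r,z0,z1)[0]-px,g,diff_step=1e-3); return s.x,hullc(d,s.x,r,z0,z1)[1]
def mask(d,kind):
    h=cv2.cvtColor(d["img"],cv2.COLOR_RGB2HSV); H,S,V=[h[...,i].astype(int) for i in range(3)]
    return {"gold":(H>8)&(H<32)&(S>120)&(V>90),"red":((H<8)|(H>168))&(S>110)&(V>70),
            "white":(S<25)&(V>205),"black":(V<60)}[kind].astype(np.uint8)
def blobs(m,lo,hi):
    n,l,s,c=cv2.connectedComponentsWithStats(m); return [(c[i],s[i,4]) for i in range(1,n) if lo<s[i,4]<hi]
E
python3 - <<'E'
from m import *
d=look("top")
for k,r,z0,z1,lo,hi in (("gold",.015,0,.038,60,300),("red",.015,0,.03,40,300),("white",.022,0,.026,100,900),("black",.025,.004,.004,150,800)):
    for c,A in blobs(mask(d,k),lo,hi):
        if not(120<c[0]<420 and 90<c[1]<265): continue
        x,hA=fit(d,c,r,z0,z1,[.45,0]); print(k,c.round(1),A,x.round(4),round(hA))
cv2.imwrite("pics/c1.png",cv2.resize(d["img"][100:265,110:420,::-1],None,fx=2.5,fy=2.5,interpolation=2))
E
```

```text
gold [150.2 117.9] 83 [0.7111 0.3072] 159
gold [165.1 118.1] 81 [0.7113 0.2663] 156
gold [180.  118.2] 81 [0.7117 0.2259] 153
gold [194.9 118.4] 81 [0.7119 0.185 ] 151
gold [218.  200.5] 73 [0.4857 0.1131] 134
gold [262.  213.4] 73 [ 0.4537 -0.0028] 127
red [268.6 122.7] 54 [ 0.7048 -0.0161] 133
red [283.2 122. ] 57 [ 0.7077 -0.0561] 133
red [239.8 123.9] 57 [0.7    0.0625] 133
red [254.5 123.3] 57 [0.7024 0.0223] 132
white [331.4 122.4] 122 [ 0.7099 -0.1879] 252
white [351.4 125.3] 116 [ 0.7025 -0.2426] 256
white [371.7 128.2] 115 [ 0.695  -0.2976] 261
white [338.7 217. ] 185 [ 0.4493 -0.2032] 259
white [371.8 245.8] 413 [ 0.3762 -0.2868] 278
```

View pics/c1.png

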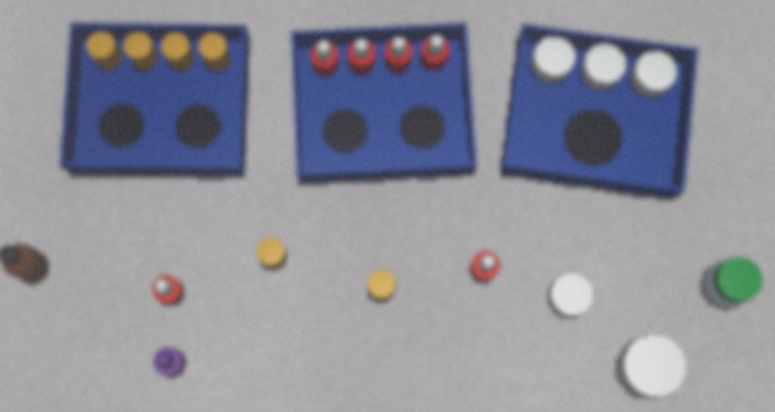

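The crop confirms it: the small white disc at (572,295) in the crop is about 44 mm across and the neighbour at (654,366) is about 66 mm. The loose collars are bright red, and the look-alike is purple. The masks only caught the lit top faces, so I'll refit using those.

```bash
python3 - <<'E'
from m import *
d=look("top")
h=cv2.cvtColor(d["img"],cv2.COLOR_RGB2HSV)
for p in [(158,149),(185,149),(145,160),(347,154),(177,216),(304,206)]: print(p,h[p[1],p[0]])
for k,r,z,lo,hi in (("gold",.015,.038,60,300),("white",.022,.026,100,900)):
    for c,A in blobs(mask(d,k),lo,hi):
        if 190<c[1]<265 and 120<c[0]<420: x,hA=fit(d,c,r,z,z,[.45,0]); print(k,c.round(1),A,x.round(4),round(hA))
# red: convex hull of red pixels -> whole collar hull
H,S,V=[h[...,i].astype(int) for i in range(3)]
for u,v in ((177,216),(304,206)):
    m=(((H<10)|(H>165))&(S>70)&(V>40))[v-14:v+14,u-14:u+14].astype(np.uint8)
    hu=cv2.convexHull(np.argwhere(m)[:,::-1].astype(np.float32)); M=cv2.moments(hu)
    c=np.array([M["m10"],M["m01"]])/M["m00"]+[u-14,v-14]
    x,hA=fit(d,c,.015,0,.03,[.45,0]); print("red",c.round(1),M["m00"],x.round(4),round(hA))
bl=((V<75)&(S<100)).astype(np.uint8); bl=cv2.morphologyEx(bl,cv2.MORPH_OPEN,np.ones((5,5),np.uint8))
for c,A in blobs(bl,100,900):
    if 120<c[1]<180 and 120<c[0]<420: x,hA=fit(d,c,.025,.004,.004,[.6,0]); print("pad",c.round(1),A,x.round(4),round(hA))
# side
d=look("side"); h=cv2.cvtColor(d["img"],cv2.COLOR_RGB2HSV); H,S,V=[h[...,i].astype(int) for i in range(3)]
for nm,u,v,r,z1,cond,g in (("red",271,276,.015,.03,((H<10)|(H>165))&(S>90),[.45,.2]),("red",284,175,.015,.03,((H<10)|(H>165))&(S>90),[.45,-.1]),
  ("gold",263,234,.015,.038,(H>8)&(H<32)&(S>110),[.48,.1]),("gold",286,201,.015,.038,(H>8)&(H<32)&(S>110),[.45,0])):
    m=cond[v-16:v+16,u-16:u+16].astype(np.uint8); hu=cv2.convexHull(np.argwhere(m)[:,::-1].astype(np.float32)); M=cv2.moments(hu)
    c=np.array([M["m10"],M["m01"]])/M["m00"]+[u-16,v-16]
    x,hA=fit(d,c,r,0,z1,g); print("side",nm,c.round(1),M["m00"],x.round(4),round(hA))
bl=((V<75)&(S<110)).astype(np.uint8); bl=cv2.morphologyEx(bl,cv2.MORPH_OPEN,np.ones((5,5),np.uint8))
for c,A in blobs(bl,80,900):
    if 130<c[1]<310 and 120<c[0]<290: x,hA=fit(d,c,.025,.004,.004,[.6,0]); print("side pad",c.round(1),A,x.round(4),round(hA))
E
```

```text
(158, 149) [114  19  66]
(185, 149) [113  30  67]
(145, 160) [115 131 136]
(347, 154) [116  30  69]
(177, 216) [  3  42 127]
(304, 206) [ 30   2 155]
gold [217.9 200.6] 74 [0.4826 0.1114] 105
gold [262.1 213.5] 75 [ 0.4512 -0.0029] 107
white [338.7 217. ] 181 [ 0.4476 -0.2008] 226
white [371.9 245.8] 414 [ 0.3754 -0.284 ] 235
red [176.7 215.7] 88.5 [0.4442 0.2197] 135
red [303.6 206.1] 89.5 [ 0.4761 -0.1112] 126
pad [158.1 149.6] 181 [0.6265 0.2838] 252
pad [188.7 150. ] 171 [0.627  0.2002] 253
pad [278.3 149.8] 145 [ 0.632  -0.0439] 253
pad [346.7 154.2] 317 [ 0.6232 -0.2298] 255
pad [247.8 152.2] 125 [0.6238 0.039 ] 254
side red [270.7 276.8] 219.5 [0.4423 0.2198] 280
side red [283.8 175.2] 117.0 [ 0.4736 -0.1117] 160
side gold [262.3 233.2] 200.5 [0.4836 0.111 ] 260
side gold [285.3 201.3] 162.5 [ 0.4515 -0.0053] 221
side pad [242.  147.7] 182 [ 0.6207 -0.23  ] 122
side pad [221.1 185.9] 157 [ 0.629  -0.0448] 179
side pad [213.8 206.1] 143 [0.6235 0.0341] 216
side pad [189.1 256.8] 274 [0.6259 0.1993] 327
side pad [174.2 289.2] 352 [0.6253 0.2838] 416
```

Top and side fits agree to within about 3 mm, except 5 mm in y on one red pad:
- **Parts:** W (.448,-.202), D2 (.475,-.111), G2 (.4515,-.004), G1 (.483,.111), D1 (.443,.220).
- **Pads:** gold (.626,.284) and (.626,.200), red (.624,.038) and (.630,-.044), white (.622,-.230).

I'll first spin 18.15° so that tool x is world x and tool y is world -y, then go above the lid.

```bash
python3 -m handwheel '[{"fingers":70,"offset":[0,0,0],"spin":6},{"fingers":70,"offset":[0,0,0],"spin":6},{"fingers":70,"offset":[0,0,0],"spin":6.15},{"fingers":70,"offset":[18,-26,7],"spin":0},{"fingers":70,"offset":[18,-26,7],"spin":0},{"fingers":70,"offset":[18,-26,7],"spin":0},{"fingers":70,"offset":[18,-26,7],"spin":0},{"fingers":70,"offset":[18,-26,7],"spin":0},{"fingers":70,"offset":[18,-26,7],"spin":0},{"fingers":70,"offset":[18,-26,7],"spin":0},{"fingers":70,"offset":[18,-26,7],"spin":0},{"fingers":70,"offset":[18,-26,7],"spin":0},{"fingers":70,"offset":[18,-26,7],"spin":0},{"fingers":70,"offset":[18,-26,7],"spin":0},{"fingers":70,"offset":[18,-26,7],"spin":0},{"fingers":70,"offset":[18,-26,7],"spin":0},{"fingers":70,"offset":[18,-26,7],"spin":0},{"fingers":70,"offset":[0,0,0],"spin":0},{"fingers":70,"offset":[0,0,0],"spin":0}]' 15
cat > w.py <<'E'
import sys, numpy as np, cv2
from cell import arm
s=arm.get_state(); R=cv2.Rodrigues(s["ee_rot"])[0]
print(s["time"],s["eef_pos"].round(4),"tool x",R[:,0].round(4),"z",R[:,2].round(3),"width mm",round(s["grip_width"]*88,1),"grip",s["grasp_force"])
t=np.array(list(map(float,sys.argv[1:4]))); print("delta tool mm",((t-s["eef_pos"])@R*1000).round(1))
E
python3 w.py .448 -.202 .006
```

```text
time: 2.63
eef_pos: [0.4393, -0.2049, 0.1244]
ee_rot: [-3.141, -0.006, 0.001]
ft_force: [1.2, -0.4, 0.3]
grip_width: 0.798
grasp_force: 0.0
2.6333 [ 0.4393 -0.2049  0.1244] tool x [ 1.0e+00  3.6e-03 -7.0e-04] z [-0.001  0.    -1.   ] width mm 70.2 grip 0.0
delta tool mm [  8.8  -2.8 118.4]
```

```bash
python3 -m handwheel '[{"fingers":70,"offset":[8.8,-2.8,0],"spin":0},{"fingers":70,"offset":[0,0,25],"spin":0},{"fingers":70,"offset":[0,0,25],"spin":0},{"fingers":70,"offset":[0,0,25],"spin":0},{"fingers":70,"offset":[0,0,20],"spin":0},{"fingers":70,"offset":[0,0,12],"spin":0},{"fingers":70,"offset":[0,0,11],"spin":0},{"fingers":70,"offset":[0,0,0],"spin":0},{"fingers":55,"offset":[0,0,0],"spin":0},{"fingers":48,"offset":[0,0,0],"spin":0},{"fingers":36,"offset":[0,0,0],"spin":0},{"fingers":36,"offset":[0,0,0],"spin":0},{"fingers":36,"offset":[0,0,0],"spin":0},{"fingers":36,"offset":[0,0,0],"spin":0},{"fingers":36,"offset":[0,0,0],"spin":0}]' 15; python3 w.py .622 -.230 .011
```

```text
time: 3.88
eef_pos: [0.4482, -0.2037, 0.0074]
ee_rot: [3.141, 0.0, 0.002]
ft_force: [-1.5, -0.3, 7.0]
grip_width: 0.496
grasp_force: 15.0
3.8833 [ 0.4482 -0.2037  0.0074] tool x [1.0e+00 3.0e-04 1.1e-03] z [ 0.001 -0.001 -1.   ] width mm 43.7 grip 15.001619563554414
delta tool mm [173.8  26.3  -3.4]
```

```bash
python3 -m handwheel '[{"fingers":36,"offset":[0,0,-10],"spin":0},{"fingers":36,"offset":[0,0,-20],"spin":0},{"fingers":36,"offset":[0,0,-20],"spin":0},{"fingers":36,"offset":[0,0,-20],"spin":0},{"fingers":36,"offset":[0,0,-20],"spin":0},{"fingers":36,"offset":[10,1,0],"spin":0},{"fingers":36,"offset":[20,3,0],"spin":0},{"fingers":36,"offset":[20,3,0],"spin":0},{"fingers":36,"offset":[20,3,0],"spin":0},{"fingers":36,"offset":[20,3,0],"spin":0},{"fingers":36,"offset":[20,3,0],"spin":0},{"fingers":36,"offset":[20,3,0],"spin":0},{"fingers":36,"offset":[20,3,0],"spin":0},{"fingers":36,"offset":[14,3,0],"spin":0},{"fingers":36,"offset":[10,2,0],"spin":0},{"fingers":36,"offset":[0,0,0],"spin":0},{"fingers":36,"offset":[0,0,0],"spin":0},{"fingers":36,"offset":[0,0,0],"spin":0}]'; python3 w.py .622 -.230 .012
```

```text
time: 5.38
eef_pos: [0.6205, -0.2298, 0.0961]
ee_rot: [-3.141, -0.0, 0.003]
ft_force: [-0.8, 0.3, 0.0]
grip_width: 0.498
grasp_force: 15.0
5.3833 [ 0.6205 -0.2298  0.0961] tool x [ 1.0e+00  1.0e-04 -1.8e-03] z [-0.002  0.001 -1.   ] width mm 43.8 grip 14.999973285302985
delta tool mm [ 1.7  0.3 84.1]
```

```bash
python3 -m handwheel '[{"fingers":36,"offset":[1.7,0,0],"spin":0},{"fingers":36,"offset":[0,0,20],"spin":0},{"fingers":36,"offset":[0,0,20],"spin":0},{"fingers":36,"offset":[0,0,20],"spin":0},{"fingers":36,"offset":[0,0,12],"spin":0},{"fingers":36,"offset":[0,0,6],"spin":0},{"fingers":36,"offset":[0,0,3],"spin":0},{"fingers":36,"offset":[0,0,3],"spin":0},{"fingers":36,"offset":[0,0,0],"spin":0},{"fingers":36,"offset":[0,0,0],"spin":0}]'; python3 w.py .622 -.230 .012
```

```text
time: 6.22
eef_pos: [0.6239, -0.2306, 0.0134]
ee_rot: [3.141, 0.0, 0.002]
ft_force: [-0.0, 0.0, -0.7]
grip_width: 0.493
grasp_force: 15.0
6.2167 [ 0.6239 -0.2306  0.0134] tool x [1.     0.     0.0011] z [ 0.001 -0.    -1.   ] width mm 43.4 grip 15.00003571563866
delta tool mm [-2.  -0.6  1.4]
```

```bash
python3 -m handwheel '[{"fingers":36,"offset":[0,0,2],"spin":0},{"fingers":36,"offset":[0,0,0],"spin":0},{"fingers":46,"offset":[0,0,0],"spin":0},{"fingers":54,"offset":[0,0,0],"spin":0},{"fingers":58,"offset":[0,0,0],"spin":0},{"fingers":58,"offset":[0,0,0],"spin":0},{"fingers":58,"offset":[0,0,-15],"spin":0},{"fingers":58,"offset":[0,0,-30],"spin":0},{"fingers":58,"offset":[0,0,-30],"spin":0},{"fingers":58,"offset":[0,0,-30],"spin":0},{"fingers":58,"offset":[-20,-16,0],"spin":0},{"fingers":58,"offset":[-28,-23,0],"spin":0},{"fingers":58,"offset":[-28,-23,0],"spin":0},{"fingers":58,"offset":[-28,-23,0],"spin":0},{"fingers":58,"offset":[-28,-23,0],"spin":0},{"fingers":58,"offset":[-16,-11,0],"spin":0},{"fingers":58,"offset":[0,0,0],"spin":0},{"fingers":58,"offset":[0,0,0],"spin":0}]'; python3 w.py .475 -.111 .006
python3 - <<'E'
from m import *
d=look("side");cv2.imwrite("pics/s1.png",cv2.resize(d["img"][100:330,110:370,::-1],None,fx=2.5,fy=2.5))
E
```

```text
time: 7.72
eef_pos: [0.475, -0.1109, 0.1159]
ee_rot: [3.141, 0.001, 0.0]
ft_force: [0.7, -0.9, -0.0]
grip_width: 0.658
grasp_force: 0.0
7.7167 [ 0.475  -0.1109  0.1159] tool x [1.e+00 8.e-04 3.e-04] z [ 0. -0. -1.] width mm 57.9 grip 0.0
delta tool mm [0.000e+00 1.000e-01 1.099e+02]
```

View pics/s1.png

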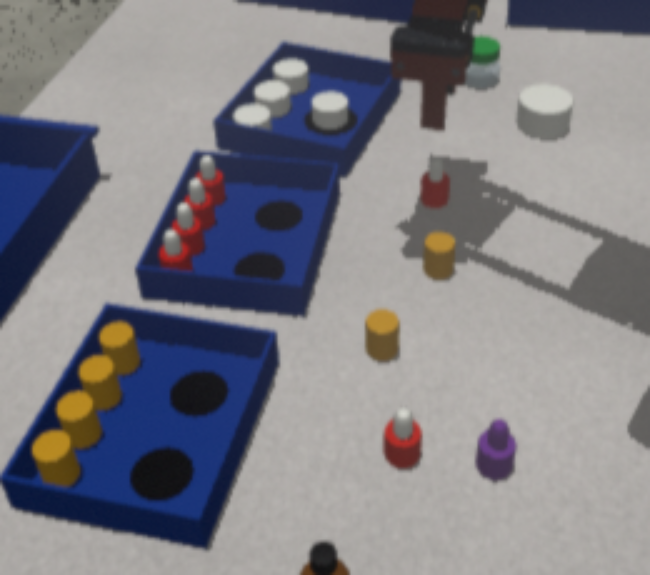

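The lid stands centred on its black pad, at crop (330,112). Next is dropper D2.

```bash
python3 -m handwheel '[{"fingers":58,"offset":[0,0,25],"spin":0},{"fingers":58,"offset":[0,0,25],"spin":0},{"fingers":58,"offset":[0,0,25],"spin":0},{"fingers":58,"offset":[0,0,18],"spin":0},{"fingers":58,"offset":[0,0,10],"spin":0},{"fingers":58,"offset":[0,0,7],"spin":0},{"fingers":58,"offset":[0,0,0],"spin":0},{"fingers":45,"offset":[0,0,0],"spin":0},{"fingers":36,"offset":[0,0,0],"spin":0},{"fingers":22,"offset":[0,0,0],"spin":0},{"fingers":22,"offset":[0,0,0],"spin":0},{"fingers":22,"offset":[0,0,0],"spin":0},{"fingers":22,"offset":[0,0,0],"spin":0},{"fingers":22,"offset":[0,0,0],"spin":0}]' 15; python3 w.py .629 -.044 .011
```

```text
time: 8.93
eef_pos: [0.4759, -0.1115, 0.0064]
ee_rot: [3.141, 0.0, 0.002]
ft_force: [-0.6, 1.2, 5.9]
grip_width: 0.336
grasp_force: 15.0
8.9333 [ 0.4759 -0.1115  0.0064] tool x [1.0e+00 1.0e-04 1.3e-03] z [ 0.001 -0.    -1.   ] width mm 29.6 grip 15.000798059834324
delta tool mm [153.1 -67.4  -4.5]
```

```bash
python3 -m handwheel '[{"fingers":22,"offset":[0,0,-10],"spin":0},{"fingers":22,"offset":[0,0,-20],"spin":0},{"fingers":22,"offset":[0,0,-20],"spin":0},{"fingers":22,"offset":[0,0,-20],"spin":0},{"fingers":22,"offset":[0,0,-20],"spin":0},{"fingers":22,"offset":[13,-7,0],"spin":0},{"fingers":22,"offset":[20,-9,0],"spin":0},{"fingers":22,"offset":[20,-9,0],"spin":0},{"fingers":22,"offset":[20,-9,0],"spin":0},{"fingers":22,"offset":[20,-9,0],"spin":0},{"fingers":22,"offset":[20,-9,0],"spin":0},{"fingers":22,"offset":[20,-9,0],"spin":0},{"fingers":22,"offset":[20,-6,0],"spin":0},{"fingers":22,"offset":[0,0,0],"spin":0},{"fingers":22,"offset":[0,0,0],"spin":0},{"fingers":22,"offset":[0,0,0],"spin":0}]'; python3 w.py .629 -.044 .011
```

```text
time: 10.27
eef_pos: [0.6271, -0.044, 0.0949]
ee_rot: [-3.141, -0.001, 0.004]
ft_force: [-0.1, -0.2, -1.1]
grip_width: 0.336
grasp_force: 15.0
10.2667 [ 0.6271 -0.044   0.0949] tool x [ 1.0e+00  4.0e-04 -2.3e-03] z [-0.002  0.    -1.   ] width mm 29.6 grip 15.000031499898796
delta tool mm [ 2.1  0.  83.9]
```

```bash
python3 -m handwheel '[{"fingers":22,"offset":[1.5,0,0],"spin":0},{"fingers":22,"offset":[0,0,20],"spin":0},{"fingers":22,"offset":[0,0,20],"spin":0},{"fingers":22,"offset":[0,0,20],"spin":0},{"fingers":22,"offset":[0,0,12],"spin":0},{"fingers":22,"offset":[0,0,6],"spin":0},{"fingers":22,"offset":[0,0,3],"spin":0},{"fingers":22,"offset":[0,0,3],"spin":0},{"fingers":22,"offset":[0,0,0],"spin":0},{"fingers":22,"offset":[0,0,0],"spin":0},{"fingers":22,"offset":[0,0,0],"spin":0}]'; python3 w.py .629 -.044 .011
```

```text
time: 11.18
eef_pos: [0.6306, -0.0443, 0.0125]
ee_rot: [3.141, 0.0, 0.002]
ft_force: [0.5, 0.1, 0.2]
grip_width: 0.337
grasp_force: 15.0
11.1833 [ 0.6306 -0.0443  0.0125] tool x [1.0e+00 1.0e-04 1.5e-03] z [ 0.001 -0.    -1.   ] width mm 29.7 grip 15.000001141011126
delta tool mm [-1.6 -0.3  1.5]
```

```bash
python3 -m handwheel '[{"fingers":22,"offset":[0,0,2],"spin":0},{"fingers":22,"offset":[0,0,0],"spin":0},{"fingers":32,"offset":[0,0,0],"spin":0},{"fingers":40,"offset":[0,0,0],"spin":0},{"fingers":50,"offset":[0,0,0],"spin":0},{"fingers":50,"offset":[0,0,0],"spin":0},{"fingers":50,"offset":[0,0,-15],"spin":0},{"fingers":50,"offset":[0,0,-30],"spin":0},{"fingers":50,"offset":[0,0,-30],"spin":0},{"fingers":50,"offset":[0,0,-30],"spin":0},{"fingers":50,"offset":[-20,-5,0],"spin":0},{"fingers":58,"offset":[-34,-8,0],"spin":0},{"fingers":58,"offset":[-34,-8,0],"spin":0},{"fingers":58,"offset":[-34,-8,0],"spin":0},{"fingers":58,"offset":[-34,-8,0],"spin":0},{"fingers":58,"offset":[-22,-3,0],"spin":0},{"fingers":58,"offset":[0,0,0],"spin":0},{"fingers":58,"offset":[0,0,0],"spin":0}]'; python3 w.py .4515 -.004 .009
```

```text
time: 12.68
eef_pos: [0.4508, -0.004, 0.1148]
ee_rot: [-3.141, -0.0, 0.0]
ft_force: [0.9, -0.6, -0.3]
grip_width: 0.659
grasp_force: 0.0
12.6833 [ 0.4508 -0.004   0.1148] tool x [ 1.e+00  2.e-04 -2.e-04] z [-0.  0. -1.] width mm 58.0 grip 0.0
delta tool mm [  0.7  -0.  105.8]
```

```bash
python3 -m handwheel '[{"fingers":58,"offset":[0,0,25],"spin":0},{"fingers":58,"offset":[0,0,25],"spin":0},{"fingers":58,"offset":[0,0,25],"spin":0},{"fingers":58,"offset":[0,0,16],"spin":0},{"fingers":58,"offset":[0,0,9],"spin":0},{"fingers":58,"offset":[0,0,6],"spin":0},{"fingers":58,"offset":[0,0,0],"spin":0},{"fingers":45,"offset":[0,0,0],"spin":0},{"fingers":36,"offset":[0,0,0],"spin":0},{"fingers":22,"offset":[0,0,0],"spin":0},{"fingers":22,"offset":[0,0,0],"spin":0},{"fingers":22,"offset":[0,0,0],"spin":0},{"fingers":22,"offset":[0,0,0],"spin":0},{"fingers":22,"offset":[0,0,0],"spin":0}]' 15; python3 w.py .626 .200 .014
python3 - <<'E'
from m import *
d=look("side");cv2.imwrite("pics/s2.png",cv2.resize(d["img"][100:330,110:370,::-1],None,fx=2.5,fy=2.5))
E
```

```text
time: 13.85
eef_pos: [0.4524, -0.0043, 0.0093]
ee_rot: [3.141, 0.0, 0.002]
ft_force: [-0.1, -0.2, 6.4]
grip_width: 0.336
grasp_force: 15.0
13.85 [ 0.4524 -0.0043  0.0093] tool x [1.0e+00 1.0e-04 1.3e-03] z [ 0.001 -0.    -1.   ] width mm 29.6 grip 15.000617771584075
delta tool mm [ 173.6 -204.3   -4.5]
```

View pics/s2.png

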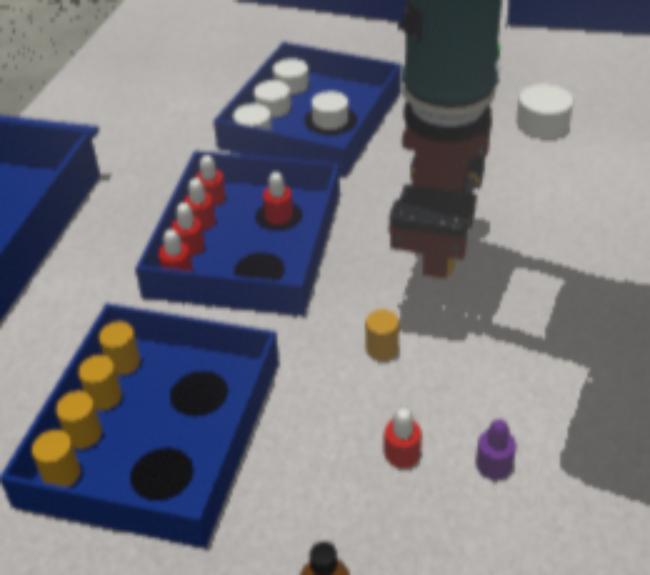

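The dropper stands upright on its pad at crop (278,210), and G2 is held (29.6 mm opening). I'll carry it to the gold pad at y = .200.

```bash
python3 -m handwheel '[{"fingers":22,"offset":[0,0,-10],"spin":0},{"fingers":22,"offset":[0,0,-20],"spin":0},{"fingers":22,"offset":[0,0,-20],"spin":0},{"fingers":22,"offset":[0,0,-20],"spin":0},{"fingers":22,"offset":[0,0,-20],"spin":0},{"fingers":22,"offset":[10,-12,0],"spin":0},{"fingers":22,"offset":[20,-24,0],"spin":0},{"fingers":22,"offset":[20,-24,0],"spin":0},{"fingers":22,"offset":[20,-24,0],"spin":0},{"fingers":22,"offset":[20,-24,0],"spin":0},{"fingers":22,"offset":[20,-24,0],"spin":0},{"fingers":22,"offset":[20,-24,0],"spin":0},{"fingers":22,"offset":[20,-24,0],"spin":0},{"fingers":22,"offset":[16,-16,0],"spin":0},{"fingers":22,"offset":[9,-8,0],"spin":0},{"fingers":22,"offset":[0,0,0],"spin":0},{"fingers":22,"offset":[0,0,0],"spin":0},{"fingers":22,"offset":[0,0,0],"spin":0}]'; python3 w.py .626 .200 .014
```

```text
time: 15.4
eef_pos: [0.6255, 0.1989, 0.0982]
ee_rot: [3.141, -0.0, -0.003]
ft_force: [0.6, 1.0, -0.1]
grip_width: 0.339
grasp_force: 15.0
15.4 [0.6255 0.1989 0.0982] tool x [ 1.0e+00 -1.0e-04 -1.9e-03] z [-0.002 -0.001 -1.   ] width mm 29.8 grip 15.000027036003303
delta tool mm [ 0.6 -1.1 84.2]
```

```bash
python3 -m handwheel '[{"fingers":22,"offset":[0,-1,0],"spin":0},{"fingers":22,"offset":[0,0,20],"spin":0},{"fingers":22,"offset":[0,0,20],"spin":0},{"fingers":22,"offset":[0,0,20],"spin":0},{"fingers":22,"offset":[0,0,12],"spin":0},{"fingers":22,"offset":[0,0,6],"spin":0},{"fingers":22,"offset":[0,0,3],"spin":0},{"fingers":22,"offset":[0,0,3],"spin":0},{"fingers":22,"offset":[0,0,0],"spin":0},{"fingers":22,"offset":[0,0,0],"spin":0},{"fingers":22,"offset":[0,0,0],"spin":0}]'; python3 w.py .626 .200 .014
```

```text
time: 16.32
eef_pos: [0.6276, 0.2009, 0.0156]
ee_rot: [-3.141, -0.0, -0.002]
ft_force: [-0.5, 0.1, -0.7]
grip_width: 0.336
grasp_force: 15.0
16.3167 [0.6276 0.2009 0.0156] tool x [1.0e+00 1.0e-04 1.4e-03] z [ 0.001  0.    -1.   ] width mm 29.6 grip 15.000155479065143
delta tool mm [-1.6  0.9  1.6]
```

Next target is G1 (.483,.111): x -144, y -90, so tool dy is +90.

```bash
python3 -m handwheel '[{"fingers":22,"offset":[0,0,2],"spin":0},{"fingers":22,"offset":[0,0,0],"spin":0},{"fingers":32,"offset":[0,0,0],"spin":0},{"fingers":40,"offset":[0,0,0],"spin":0},{"fingers":50,"offset":[0,0,0],"spin":0},{"fingers":50,"offset":[0,0,0],"spin":0},{"fingers":50,"offset":[0,0,-15],"spin":0},{"fingers":50,"offset":[0,0,-30],"spin":0},{"fingers":50,"offset":[0,0,-30],"spin":0},{"fingers":50,"offset":[0,0,-30],"spin":0},{"fingers":50,"offset":[-20,13,0],"spin":0},{"fingers":58,"offset":[-30,19,0],"spin":0},{"fingers":58,"offset":[-30,19,0],"spin":0},{"fingers":58,"offset":[-30,19,0],"spin":0},{"fingers":58,"offset":[-22,13,0],"spin":0},{"fingers":58,"offset":[-12,7,0],"spin":0},{"fingers":58,"offset":[0,0,0],"spin":0},{"fingers":58,"offset":[0,0,0],"spin":0}]'; python3 w.py .483 .111 .009
```

```text
time: 17.82
eef_pos: [0.483, 0.1106, 0.118]
ee_rot: [-3.141, 0.001, -0.001]
ft_force: [-0.0, 0.4, -0.0]
grip_width: 0.661
grasp_force: 0.0
17.8167 [0.483  0.1106 0.118 ] tool x [ 1.e+00 -8.e-04  7.e-04] z [ 0.001  0.    -1.   ] width mm 58.1 grip 0.0
delta tool mm [-1.00e-01 -3.00e-01  1.09e+02]
```

```bash
python3 -m handwheel '[{"fingers":58,"offset":[0,0,25],"spin":0},{"fingers":58,"offset":[0,0,25],"spin":0},{"fingers":58,"offset":[0,0,25],"spin":0},{"fingers":58,"offset":[0,0,18],"spin":0},{"fingers":58,"offset":[0,0,10],"spin":0},{"fingers":58,"offset":[0,0,6],"spin":0},{"fingers":58,"offset":[0,0,0],"spin":0},{"fingers":45,"offset":[0,0,0],"spin":0},{"fingers":36,"offset":[0,0,0],"spin":0},{"fingers":22,"offset":[0,0,0],"spin":0},{"fingers":22,"offset":[0,0,0],"spin":0},{"fingers":22,"offset":[0,0,0],"spin":0},{"fingers":22,"offset":[0,0,0],"spin":0},{"fingers":22,"offset":[0,0,0],"spin":0}]' 15; python3 w.py .626 .284 .014
```

```text
time: 18.98
eef_pos: [0.4835, 0.1108, 0.0094]
ee_rot: [-3.141, 0.0, -0.002]
ft_force: [-0.7, -0.5, 7.0]
grip_width: 0.338
grasp_force: 15.0
18.9833 [0.4835 0.1108 0.0094] tool x [ 1.     -0.      0.0014] z [ 0.001  0.    -1.   ] width mm 29.8 grip 15.000697210198268
delta tool mm [ 142.5 -173.2   -4.4]
```

```bash
python3 -m handwheel '[{"fingers":22,"offset":[0,0,-10],"spin":0},{"fingers":22,"offset":[0,0,-20],"spin":0},{"fingers":22,"offset":[0,0,-20],"spin":0},{"fingers":22,"offset":[0,0,-20],"spin":0},{"fingers":22,"offset":[0,0,-20],"spin":0},{"fingers":22,"offset":[10,-12,0],"spin":0},{"fingers":22,"offset":[20,-24,0],"spin":0},{"fingers":22,"offset":[20,-24,0],"spin":0},{"fingers":22,"offset":[20,-24,0],"spin":0},{"fingers":22,"offset":[20,-24,0],"spin":0},{"fingers":22,"offset":[20,-24,0],"spin":0},{"fingers":22,"offset":[16,-20,0],"spin":0},{"fingers":22,"offset":[10,-14,0],"spin":0},{"fingers":22,"offset":[6,-7,0],"spin":0},{"fingers":22,"offset":[0,0,0],"spin":0},{"fingers":22,"offset":[0,0,0],"spin":0},{"fingers":22,"offset":[0,0,0],"spin":0}]'; python3 w.py .626 .284 .014
```

```text
time: 20.4
eef_pos: [0.6237, 0.2826, 0.0986]
ee_rot: [3.141, -0.0, -0.002]
ft_force: [-0.2, -0.3, -1.5]
grip_width: 0.337
grasp_force: 15.0
20.4 [0.6237 0.2826 0.0986] tool x [ 1.0e+00 -3.0e-04 -1.5e-03] z [-0.002 -0.001 -1.   ] width mm 29.7 grip 14.999960791901685
delta tool mm [ 2.4 -1.5 84.6]
```

```bash
python3 -m handwheel '[{"fingers":22,"offset":[1.5,-1,0],"spin":0},{"fingers":22,"offset":[0,0,20],"spin":0},{"fingers":22,"offset":[0,0,20],"spin":0},{"fingers":22,"offset":[0,0,20],"spin":0},{"fingers":22,"offset":[0,0,12],"spin":0},{"fingers":22,"offset":[0,0,6],"spin":0},{"fingers":22,"offset":[0,0,3],"spin":0},{"fingers":22,"offset":[0,0,3],"spin":0},{"fingers":22,"offset":[0,0,0],"spin":0},{"fingers":22,"offset":[0,0,0],"spin":0},{"fingers":22,"offset":[0,0,0],"spin":0}]'; python3 w.py .626 .284 .014
```

```text
time: 21.32
eef_pos: [0.627, 0.285, 0.0156]
ee_rot: [-3.141, -0.0, -0.002]
ft_force: [0.2, 0.5, -0.0]
grip_width: 0.34
grasp_force: 15.0
21.3167 [0.627  0.285  0.0156] tool x [1.0e+00 1.0e-04 1.5e-03] z [ 0.001  0.001 -1.   ] width mm 29.9 grip 15.000067971996032
delta tool mm [-1.   1.   1.6]
```

```bash
python3 -m handwheel '[{"fingers":22,"offset":[0,0,2],"spin":0},{"fingers":22,"offset":[0,0,0],"spin":0},{"fingers":32,"offset":[0,0,0],"spin":0},{"fingers":40,"offset":[0,0,0],"spin":0},{"fingers":50,"offset":[0,0,0],"spin":0},{"fingers":50,"offset":[0,0,0],"spin":0},{"fingers":50,"offset":[0,0,-15],"spin":0},{"fingers":50,"offset":[0,0,-30],"spin":0},{"fingers":50,"offset":[0,0,-30],"spin":0},{"fingers":50,"offset":[0,0,-30],"spin":0},{"fingers":50,"offset":[-20,7,0],"spin":0},{"fingers":58,"offset":[-32,11,0],"spin":0},{"fingers":58,"offset":[-32,11,0],"spin":0},{"fingers":58,"offset":[-32,11,0],"spin":0},{"fingers":58,"offset":[-32,12,0],"spin":0},{"fingers":58,"offset":[-24,9,0],"spin":0},{"fingers":58,"offset":[-12,4,0],"spin":0},{"fingers":58,"offset":[0,0,0],"spin":0},{"fingers":58,"offset":[0,0,0],"spin":0}]'; python3 w.py .443 .220 .006
```

```text
time: 22.9
eef_pos: [0.4426, 0.2198, 0.118]
ee_rot: [-3.141, -0.0, -0.001]
ft_force: [0.8, 0.0, -0.2]
grip_width: 0.656
grasp_force: 0.0
22.9 [0.4426 0.2198 0.118 ] tool x [1.e+00 1.e-04 9.e-04] z [ 0.001  0.    -1.   ] width mm 57.7 grip 0.0
delta tool mm [  0.3  -0.2 112. ]
```

```bash
python3 -m handwheel '[{"fingers":58,"offset":[0,0,25],"spin":0},{"fingers":58,"offset":[0,0,25],"spin":0},{"fingers":58,"offset":[0,0,25],"spin":0},{"fingers":58,"offset":[0,0,20],"spin":0},{"fingers":58,"offset":[0,0,10],"spin":0},{"fingers":58,"offset":[0,0,7],"spin":0},{"fingers":58,"offset":[0,0,0],"spin":0},{"fingers":45,"offset":[0,0,0],"spin":0},{"fingers":36,"offset":[0,0,0],"spin":0},{"fingers":22,"offset":[0,0,0],"spin":0},{"fingers":22,"offset":[0,0,0],"spin":0},{"fingers":22,"offset":[0,0,0],"spin":0},{"fingers":22,"offset":[0,0,0],"spin":0},{"fingers":22,"offset":[0,0,0],"spin":0}]' 15; python3 w.py .624 .0385 .011
```

```text
time: 24.07
eef_pos: [0.443, 0.2199, 0.0064]
ee_rot: [-3.141, -0.0, -0.002]
ft_force: [-1.0, 0.1, 7.4]
grip_width: 0.337
grasp_force: 15.0
24.0667 [0.443  0.2199 0.0064] tool x [1.0e+00 1.0e-04 1.3e-03] z [ 0.001  0.001 -1.   ] width mm 29.7 grip 15.00130094733322
delta tool mm [181.  181.4  -4.4]
```

```bash
python3 -m handwheel '[{"fingers":22,"offset":[0,0,-10],"spin":0},{"fingers":22,"offset":[0,0,-20],"spin":0},{"fingers":22,"offset":[0,0,-20],"spin":0},{"fingers":22,"offset":[0,0,-20],"spin":0},{"fingers":22,"offset":[0,0,-20],"spin":0},{"fingers":22,"offset":[10,10,0],"spin":0},{"fingers":22,"offset":[20,20,0],"spin":0},{"fingers":22,"offset":[20,20,0],"spin":0},{"fingers":22,"offset":[20,20,0],"spin":0},{"fingers":22,"offset":[20,20,0],"spin":0},{"fingers":22,"offset":[20,20,0],"spin":0},{"fingers":22,"offset":[20,20,0],"spin":0},{"fingers":22,"offset":[20,20,0],"spin":0},{"fingers":22,"offset":[20,20,0],"spin":0},{"fingers":22,"offset":[11,11,0],"spin":0},{"fingers":22,"offset":[0,0,0],"spin":0},{"fingers":22,"offset":[0,0,0],"spin":0},{"fingers":22,"offset":[0,0,0],"spin":0}]'; python3 w.py .624 .0385 .011
```

```text
time: 25.57
eef_pos: [0.6218, 0.0396, 0.0955]
ee_rot: [-3.141, -0.0, 0.003]
ft_force: [0.2, -0.2, 0.2]
grip_width: 0.337
grasp_force: 15.0
25.5667 [0.6218 0.0396 0.0955] tool x [ 1.0e+00  2.0e-04 -1.9e-03] z [-0.002  0.001 -1.   ] width mm 29.6 grip 14.999838054427528
delta tool mm [ 2.4  1.1 84.5]
```

```bash
python3 -m handwheel '[{"fingers":22,"offset":[1,1,0],"spin":0},{"fingers":22,"offset":[0,0,20],"spin":0},{"fingers":22,"offset":[0,0,20],"spin":0},{"fingers":22,"offset":[0,0,20],"spin":0},{"fingers":22,"offset":[0,0,12],"spin":0},{"fingers":22,"offset":[0,0,6],"spin":0},{"fingers":22,"offset":[0,0,3],"spin":0},{"fingers":22,"offset":[0,0,3],"spin":0},{"fingers":22,"offset":[0,0,0],"spin":0},{"fingers":22,"offset":[0,0,0],"spin":0},{"fingers":22,"offset":[0,0,0],"spin":0}]'; python3 w.py .624 .0385 .011
```

```text
time: 26.48
eef_pos: [0.6251, 0.0377, 0.0125]
ee_rot: [3.142, 0.0, 0.002]
ft_force: [0.4, -0.5, -0.7]
grip_width: 0.335
grasp_force: 15.0
26.4833 [0.6251 0.0377 0.0125] tool x [1.     0.     0.0014] z [ 0.001 -0.    -1.   ] width mm 29.5 grip 14.999905583863438
delta tool mm [-1.1 -0.8  1.5]
```

Release, rise and retreat toward (.45, 0) for a clear view.

```bash
python3 -m handwheel '[{"fingers":22,"offset":[0,0,2],"spin":0},{"fingers":22,"offset":[0,0,0],"spin":0},{"fingers":32,"offset":[0,0,0],"spin":0},{"fingers":40,"offset":[0,0,0],"spin":0},{"fingers":50,"offset":[0,0,0],"spin":0},{"fingers":50,"offset":[0,0,0],"spin":0},{"fingers":50,"offset":[0,0,-15],"spin":0},{"fingers":50,"offset":[0,0,-30],"spin":0},{"fingers":50,"offset":[0,0,-30],"spin":0},{"fingers":50,"offset":[0,0,-30],"spin":0},{"fingers":50,"offset":[-20,0,-10],"spin":0},{"fingers":50,"offset":[-30,0,-10],"spin":0},{"fingers":50,"offset":[-30,0,-10],"spin":0},{"fingers":50,"offset":[-30,0,-10],"spin":0},{"fingers":50,"offset":[-30,0,0],"spin":0},{"fingers":50,"offset":[-30,0,0],"spin":0},{"fingers":50,"offset":[0,0,0],"spin":0},{"fingers":50,"offset":[0,0,0],"spin":0}]'
python3 - <<'E'
from m import *
d=look("side");cv2.imwrite("pics/s3.png",cv2.resize(d["img"][90:360,110:370,::-1],None,fx=2.2,fy=2.2))
d=look("top");cv2.imwrite("pics/t3.png",cv2.resize(d["img"][90:265,110:420,::-1],None,fx=2.5,fy=2.5))
for k,r,z in (("gold",.015,.042),("white",.022,.030)):
    for c,A in blobs(mask(d,k),50,300):
        if 125<c[1]<180 and 120<c[0]<420: print(k,fit(d,c,r,z,z,[.6,0])[0].round(4),A)
E
```

```text
time: 27.98
eef_pos: [0.4525, 0.0378, 0.1547]
ee_rot: [-3.141, -0.0, 0.001]
ft_force: [0.3, -0.8, 0.6]
grip_width: 0.569
grasp_force: 0.0
gold [0.6253 0.282 ] 84
white [ 0.697  -0.2398] 161
white [ 0.6897 -0.2942] 161
white [ 0.6228 -0.231 ] 171
```

View pics/s3.png

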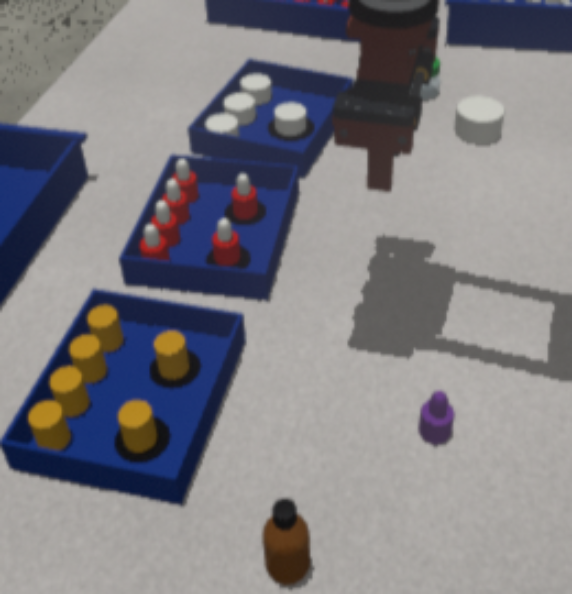

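View pics/t3.png

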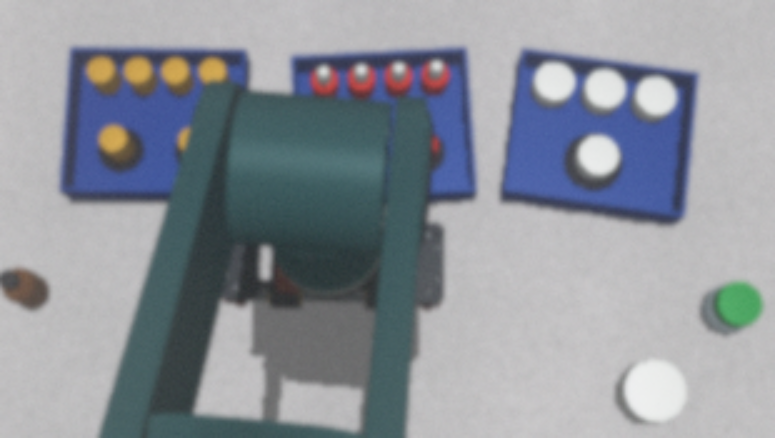

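In the side view all five stand upright and centred on pads: gold at (172,352) and (137,426), red at (244,200) and (225,243), white at (291,120). The bottle and jar haven't moved, and the measured positions match the pads.

```bash
python3 -c "
from cell import arm; print(arm.finish_job())"
```

```text
the job is handed in; nothing more can be done
None
```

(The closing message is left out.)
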